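# Hold a try square in the corner of an instrument stand for a squareness reading

### The job

Set up the readout by pressing its keys fully down one at a time: the small round key, then the large round key, then the long bar key. Then take the try square by its blade and seat it in the corner of the stand, at the middle of the post, stock flat on the base plate and back of the blade flat against the post. Finish while still gripping it and pressing it firmly, not hard, both down and against the post, for a squareness reading; leave the beaker, dish and dropper bottle alone.

Things in the scene. Friction and masses are not known exactly. Their poses are not given: they have to be found in the camera images.
- key_small_top (a point): Centre of the top of the small round key (16 mm diameter). It sits on a black 48 x 42 mm mount on the readout, a grey case 110 x 190 x 40 mm on the left worktop, dark display along its far edge. Its three keys stand in a row 55 mm apart, in any order; each goes straight down 5 mm against a spring (4 N at the bottom). Tops are 51 mm above the worktop when up.
- key_large_top (a point): Centre of the top face of the large round key (32 mm diameter) on the readout.
- key_bar_top (a point): Centre of the top face of the long bar key (40 x 14 mm, long side along its x) on the readout.
- key_small (a joint): Travel of the small round key: 0 up, 0.005 m fully down; springs back.
- key_large (a joint): Travel of the large round key: 0 up, 0.005 m fully down; springs back.
- key_bar (a joint): Travel of the long bar key: 0 up, 0.005 m fully down; springs back.
- corner (a point): Inside corner of the instrument stand (fixed, right worktop): middle of the line where the post's front face meets the base plate's top, 16 mm above the worktop. x is horizontal, into the post; z up. The post is 70 mm wide across y.
- square_grip (a point): Point to grip on the try square: middle of its blade's width, 108 mm above its underside. The aluminium blade stands upright, its top 130 mm above the underside; it is 36 mm wide along x and 12 mm thick along y (grip across y). Its back face lies 18 mm to the +x side of this point; x points along the stock towards that face, z up.
- square_heel (a point): Heel of the square: middle of the edge between its underside and back face, 18 mm to the +x side of the grip point and 108 mm below it; axes as for the grip point. It belongs at the corner point, with axes alike.
- square_back (a point): Point on the back face of the blade, 72 mm straight above the heel.
- square: The try square: a loose metal L, about 0.24 kg, standing on the right worktop on its dark stock (110 long x 26 wide x 18 mm high) with the blade at the stock's +x end; blade back and stock end make one flat face. Origin at the heel.
- plate: Steel base plate of the stand, 180 x 120 x 12 mm on 4 mm feet; reaches 130 mm from the corner to the -x side. Origin at worktop height, 40 mm to the -x side of the corner; axes as for the corner.
- post: Grey post of the stand, 40 thick x 70 wide, 75 mm high above the plate; two bolt heads on its top stand 4 mm proud, 20 mm behind the front face. Its origin is that of the plate.
- beaker: Bystander: clear glass beaker, 55 mm wide, 70 mm high, origin under its centre.
- dish: Bystander: small petri dish, 67 mm wide, 13 mm high, origin under its centre.
- bottle: Bystander: brown dropper bottle, 35 mm wide, 72 mm high, origin under its centre.
Things that resemble listed ones, but are neither listed nor needed, are in the scene too. Of the things that look like the square, the middle-sized one is meant.

How it is judged:
By the outcome, as a careful person would: the job done as asked, in the order asked, and still so for the second after the job is handed in, while the arm keeps its last pose, push and grip.
It also fails if it takes over 59 s, if anything falls off the work surface, if the arm or the gripper's body presses on something with over 40 N, if the wrist force passes 120 N, or if a joint passes its speed limit or range.

### The arm

A 7-joint arm with a two-finger parallel gripper is mounted at the origin on a cart in front of the work surface, level with it; the furniture and walls round the work are solid. World frame = base frame: x ahead of the robot, y to its left, z up, the work surface at z = 0. Lengths are in m, angles in degrees, forces in N, time in s.
With the tool pointing down it reaches from about 0.425 to 0.825 m from the base axis. Payload 3.6 kg.
Tool frame: the origin (TCP) lies at the very end of the fingers, on their centre line; the grasp point (between the pads) lies 19 mm behind it; y points along the fingers, z is the direction in which the jaws open and shut, and the axes are right-handed (so a half turn about y gives the same grasp; the last joint's range is limited). The gripper opens to 85 mm and grips with 20 to 120 N. Pads are 22 mm wide; open, the fingers measure 114 mm over their backs; the gripper's body (76 mm by 85 mm) begins 54 mm behind the grasp point. The pads swing forward as they close: fully open they stand 13 mm farther back than shut.
Start: joints at [68.096, 35.231, -0.722, 81.555, 0.464, 63.22, -2.315], TCP at [0.226, -0.609, 0.231] pointing down, gripper open.
Joint ranges: [-178.69, 178.69], [-17.37, 117.87], [-77.05, 75.6], [15.02, 138.74], [-78.02, 258.01], [0.78, 113.62], [-162.83, 162.83]. Speed limits (degrees/s): [159.86, 159.86, 180, 180, 180, 180, 180].

### API

Orientations are given as a 3x3 rotation matrix whose columns are the frame's x, y, z axes.
In Python, from cell import arm gives the robot as it stands. The module is installed in compiled form; this text tells all that it offers.
- The arm moves only by the tool move_arm, never from a script. Its argument "plan" is a list of rows, each a list of 5 numbers: the opening, from -1 (shut) to 1 (fully open), then the shift along the world's x, y, z in cm, then the turn about the world's z in rad. In form: [[hand, x, y, z, turn], ...]. A call has exactly 8 rows; each row is the pose to reach, as a shift and turn from the pose commanded when the call began; what a row does not reach only later rows make up. A row lasts 1/12 s, in which the tool goes at most 41.7 mm and 7.16 degrees, less where a joint would pass 70% of its speed; a pose out of reach is approached as far as the arm can. A call with a gripper value outside its range is refused whole. The fingers move at their own pace and stop on an object; "force" is the grip in N (left out, the last holds). Time passes only in rows, so rows that repeat a pose let the fingers close, or fill a call up. It gives the time, the measured TCP pose, the force and the opening at its end, in the units of the state.
- arm.state(): the state, without advancing time (a new reading comes with each control period).
- arm.camera(name): name is "scene" or "top" or "wrist"; returns the picture (400x640x3 uint8, blue, green, red); there is no depth.
- arm.camera_info(name): a dict with "fx", "fy", "cx", "cy" (pixels), "rvec" (rotation vector, rad) and "tvec" (3), from world to camera coordinates, as OpenCV has them. Camera axes: x right, y down, z forward; pixel columns grow to the right and rows downward; lengths in m; the calibration is good to about 2 mm. A picture is of the moment at which its call begins: read the wrist's pose just before it. camera_info takes no time and is no camera call; for the wrist camera it gives the pose at the moment of the call.
- arm.finish_job(): hands the job in, once; it reports no verdict.
The state is a dict: "t": time; "joint_positions": joint angles; "joint_vel": joint speeds; "effort": joint torques, N m; "eef_pos": TCP position; "ee_rot": TCP orientation; "force": force on the tool from outside, world axes, zero at the start; "moment": the same for the moment, N m; "grip_width": finger opening in m.
Only numpy, scipy, OpenCV 4.12 (cv2) and the standard library are available. Lean on these libraries where they do the work, as an engineer would, in place of code of your own. Each camera call takes 0.05 s, during which the arm holds its last target.

## Working session

There is one attempt and no reset: what is moved stays moved. The work goes in short steps, Python scripts to look and compute and a tool call to move; the robot and the scene stay as the last step left them, time stands still between calls to the robot, and variables do not carry over. Pictures are saved under pics/ and viewed, and the job is handed in when it is done.

Besides the shell and the picture viewer there is one more tool, called after "Call:" in YAML: its name, and indented under it one key for each argument. move_arm: Moves the arm, as the interface text tells. Its arguments: {"type":"object","properties":{"plan":{"type":"array"},"force":{"type":"number"}},"required":["plan"]}

```bash
mkdir -p pics
cat > h.py <<'E'
import numpy as np, cv2
from cell import arm
def cam(n):
    i=arm.camera_info(n)
    K=np.array([[i['fx'],0,i['cx']],[0,i['fy'],i['cy']],[0,0,1.]])
    R=cv2.Rodrigues(np.array(i['rvec'],float))[0]; t=np.array(i['tvec'],float).ravel()
    return K,R,t
def ray(c,u,v):
    K,R,t=c
    d=R.T@np.linalg.solve(K,np.array([u,v,1.])); o=-R.T@t
    return o,d
def onz(c,u,v,z):
    o,d=ray(c,u,v); return o+d*(z-o[2])/d[2]
def proj(c,p):
    K,R,t=c
    q=K@(R@np.array(p,float)+t); return q[:2]/q[2]
E
python3 - <<'E'
from h import *
s=arm.state()
print(s)
for n in ("scene","top","wrist"):
    c=cam(n); im=arm.camera(n); cv2.imwrite(f'pics/{n}0.png',im)
    print(n,arm.camera_info(n), -c[1].T@c[2])
E
```

```text
{'t': 0.0, 'joint_positions': array([68.09764051, 35.28902638, -0.72312975, 81.64517521,  0.46341767,
       63.21661121, -2.3146234 ]), 'joint_vel': array([-0.03156745, -0.01040821, -0.04486101,  0.12193333,  0.01579453,
        0.1305025 , -0.03183555]), 'effort': array([-4.46740460e-04, -4.69204187e+01,  2.58824229e-01, -1.71035296e+01,
        9.83569800e-03,  9.66280029e-03, -9.24886876e-06]), 'eef_pos': array([ 0.22614301, -0.60855792,  0.23011836]), 'ee_rot': array([[-9.37355562e-01, -9.22329379e-04,  3.48372932e-01],
       [-3.48374152e-01,  2.41203005e-03, -9.37352459e-01],
       [ 2.42617314e-05, -9.99996666e-01, -2.58224549e-03]]), 'force': array([-0.2512855 ,  0.2208782 ,  0.09348748]), 'moment': array([ 0.0052803 ,  0.01997209, -0.02845539]), 'grip_width': 0.08530468103202352}
scene {'fx': 460.7526292645639, 'fy': 460.7526292645639, 'cx': 319.34566815498255, 'cy': 188.19503526149148, 'rvec': array([ 2.03944927, -1.09811729,  0.53897544]), 'tvec': array([-0.37878798,  0.3041198 ,  1.27791009])} [-0.4698389  -0.73703262  1.05121725]
top {'fx': 487.2105403005776, 'fy': 487.2105403005776, 'cx': 315.0090863612674, 'cy': 199.74096040709009, 'rvec': array([ 2.16603246, -2.13129774,  0.14411058]), 'tvec': array([-0.08165582,  0.54763536,  1.71355247])} [ 0.30930099 -0.08058666  1.77219438]
wrist {'fx': 280.5014750374791, 'fy': 280.5014750374791, 'cx': 320.4108596317026, 'cy': 204.29026315998104, 'rvec': array([-2.3676745 ,  1.64274987,  0.25549318]), 'tvec': array([-0.64861443, -0.03998574,  0.37955949])} [ 0.29811267 -0.58204573  0.37219164]
```

View pics/scene0.png

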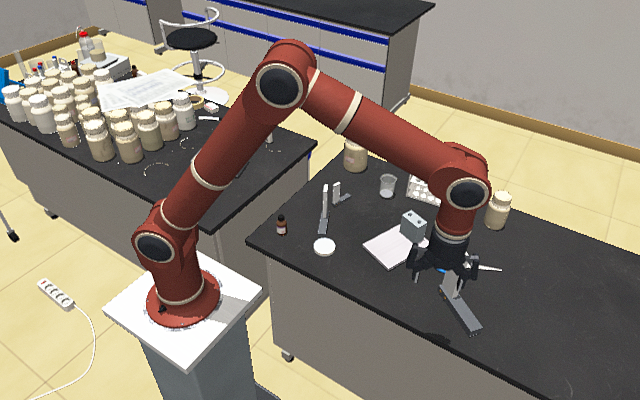

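View pics/top0.png

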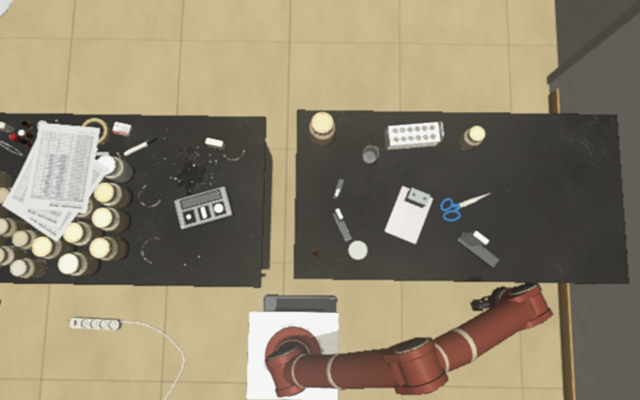

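View pics/wrist0.png

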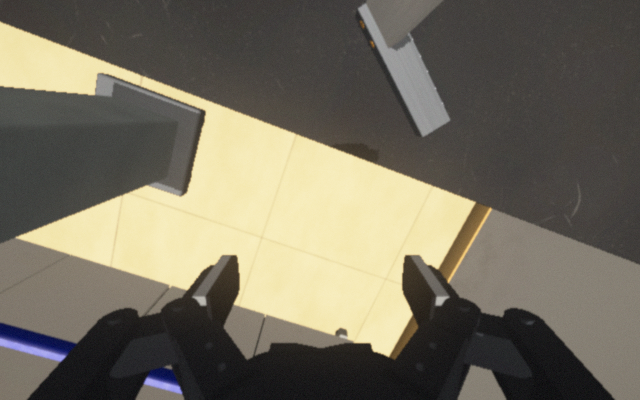

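The scene picture shows three try squares: a large one near the gripper, a middle one at about (325,215), and a small one at (335,192). The stand is at (400,240). In the top picture the readout is at (203,207), the stand at (410,213), and the middle square at (343,225). I'll zoom in on these.

Run:
```python
import cv2,numpy as np
from h import *
t=cv2.imread('pics/top0.png'); s=cv2.imread('pics/scene0.png')
a=cv2.resize(t[175:240,165:245],None,fx=8,fy=8,interpolation=cv2.INTER_CUBIC); cv2.imwrite('pics/z_read.png',a)
b=cv2.resize(t[170:270,310:450],None,fx=5.6,fy=5.6,interpolation=cv2.INTER_CUBIC); cv2.imwrite('pics/z_right.png',b)
d=cv2.resize(s[160:280,260:460],None,fx=4,fy=4,interpolation=cv2.INTER_CUBIC); cv2.imwrite('pics/z_scene.png',d)
c=cam('top')
for uv in [(203,207),(410,213),(418,197),(343,225),(338,188),(478,245),(290,350),(265,285),(297,280)]: print(uv,onz(c,*uv,0).round(3))
```

```text
(203, 207) [0.521 0.338 0.   ]
(410, 213) [ 0.511 -0.421  0.   ]
(418, 197) [ 0.57  -0.451  0.   ]
(343, 225) [ 0.463 -0.176  0.   ]
(338, 188) [ 0.599 -0.157  0.   ]
(478, 245) [ 0.398 -0.666  0.   ]
(290, 350) [0.018 0.007 0.   ]
(265, 285) [0.243 0.102 0.   ]
(297, 280) [ 0.262 -0.013  0.   ]
```

View pics/z_read.png

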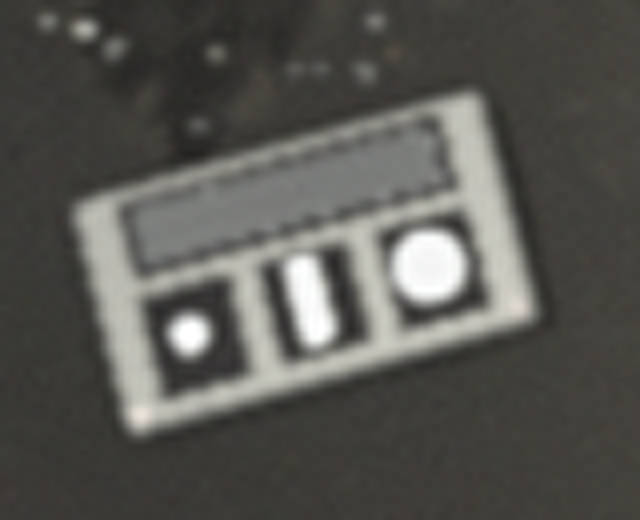

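View pics/z_right.png

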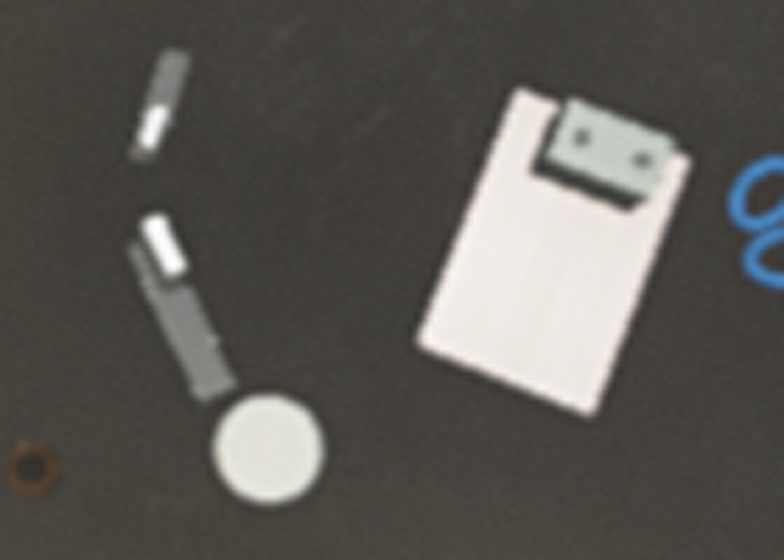

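View pics/z_scene.png

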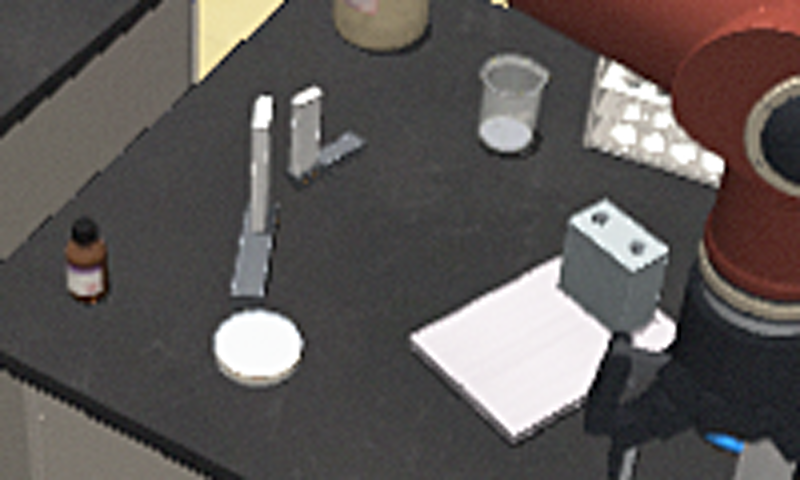

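In the zooms, the readout keys run left to right: small, bar, large. The middle square's blade top is bright at crop (165,245), and its stock runs down to (215,390) next to the dish. The post is at the far end of the plate. Next I'll measure all of these.

Run:
```python
import cv2,numpy as np
from h import *
t=cv2.imread('pics/top0.png'); c=cam('top')
g=t.min(axis=2)
def comps(x0,y0,x1,y1,th,zs,lo=8,hi=3000):
    sub=t[y0:y1,x0:x1].min(axis=2); up=cv2.resize(sub,None,fx=8,fy=8,interpolation=cv2.INTER_CUBIC)
    m=(up>th).astype(np.uint8)
    cs,_=cv2.findContours(m,cv2.RETR_CCOMP,cv2.CHAIN_APPROX_NONE)
    for k in cs:
        a=cv2.contourArea(k)/64
        if a<lo or a>hi: continue
        (cx,cy),(w,h),an=cv2.minAreaRect(k)
        bx=(cv2.boxPoints(((cx,cy),(w,h),an))+0.5)/8-0.5+[x0,y0]
        u=(cx+.5)/8-.5+x0; v=(cy+.5)/8-.5+y0
        print('area %.1f uv %.2f %.2f'%(a,u,v),'size px %.1f %.1f'%(w/8,h/8))
        for z in zs:
            P=np.array([onz(c,*b,z) for b in bx]); 
            print('  z',z,onz(c,u,v,z).round(4),'edges',np.linalg.norm(P-np.roll(P,-1,0),axis=1).round(4),'ang',[round(np.degrees(np.arctan2(*(P[i+1]-P[i])[[1,0]])),1) for i in (0,1)])
print('keys');comps(170,180,240,235,205,[.051])
print('readout');comps(170,180,240,235,105,[.04],lo=300)
print('square');comps(325,200,360,250,180,[.13],lo=5)
print('stock+');comps(325,200,356,242,100,[.0,.018],lo=5)
print('dish');comps(340,233,375,265,150,[.013],lo=50)
print('plate');comps(375,175,440,250,170,[.016],lo=50)
print('plate');comps(375,175,440,250,200,[.016],lo=50)
print('post');
```

```text
keys
area 10.9 uv 188.19 216.31 size px 3.8 3.8
  z 0.051 [0.4804 0.3766 0.051 ] edges [0.0133 0.0134 0.0133 0.0134] ang [np.float64(-89.1), np.float64(-177.1)]
area 35.1 uv 203.21 212.02 size px 10.9 3.8
  z 0.051 [0.4966 0.3239 0.051 ] edges [0.0136 0.0394 0.0135 0.0394] ang [np.float64(-73.4), np.float64(-162.1)]
area 52.7 uv 218.12 207.75 size px 8.1 8.1
  z 0.051 [0.5127 0.2715 0.051 ] edges [0.029  0.0291 0.0289 0.0291] ang [np.float64(-89.1), np.float64(-177.6)]
readout
area 1585.8 uv 202.48 207.39 size px 30.4 54.0
  z 0.04 [0.5144 0.3299 0.04  ] edges [0.1929 0.1109 0.1913 0.1105] ang [np.float64(-73.1), np.float64(-162.2)]
square
area 77.1 uv 354.00 245.19 size px 8.5 10.9
  z 0.13 [ 0.3841 -0.2067  0.13  ] edges [0.0366 0.0285 0.0365 0.0285] ang [np.float64(-89.1), np.float64(-179.8)]
area 35.0 uv 338.78 213.31 size px 10.6 3.9
  z 0.13 [ 0.491  -0.1545  0.13  ] edges [0.0132 0.0361 0.0131 0.036 ] ang [np.float64(-64.9), np.float64(-155.5)]
stock+
area 159.9 uv 342.11 226.28 size px 30.2 8.1
  z 0.0 [ 0.458 -0.173  0.   ] edges [0.0296 0.11   0.0293 0.1099] ang [np.float64
[... 228 characters left out ...]
 [0.0207 0.0451 0.0206 0.0451] ang [np.float64(-64.7), np.float64(-155.3)]
  z 0.018 [ 0.5029 -0.1595  0.018 ] edges [0.0205 0.0446 0.0204 0.0446] ang [np.float64(-64.7), np.float64(-155.3)]
dish
area 273.5 uv 357.44 249.69 size px 18.5 18.8
  z 0.013 [ 0.3736 -0.2281  0.013 ] edges [0.0675 0.0662 0.0672 0.0662] ang [np.float64(-89.1), np.float64(-179.9)]
plate
area 1514.8 uv 408.82 213.77 size px 33.7 50.8
  z 0.016 [ 0.506  -0.4133  0.016 ] edges [0.1871 0.122  0.1864 0.1204] ang [np.float64(-21.5), np.float64(-111.1)]
plate
area 1244.1 uv 408.47 214.52 size px 33.0 48.4
  z 0.016 [ 0.5033 -0.4121  0.016 ] edges [0.178  0.1192 0.1774 0.1177] ang [np.float64(-21.6), np.float64(-111.1)]
post
```

Run:
```python
from h import *
c=cam('wrist'); s=arm.state()
o,d=ray(c,320,204); print(o-s['eef_pos'],d)
# view centre shift at z=0.05 for TCP at z .23 and corners
for uv in [(320,204),(0,0),(640,0),(320,300),(320,100)]: print(uv,(onz(c,*uv,0.05)-s['eef_pos']).round(3))
```

```text
[0.07191751 0.02663612 0.14193407] [-0.28159216 -0.10084315 -0.95422206]
(320, 204) [-0.023 -0.007 -0.18 ]
(0, 0) [ 0.063  0.36  -0.18 ]
(640, 0) [ 0.282 -0.227 -0.18 ]
(320, 300) [-0.15  -0.055 -0.18 ]
(320, 100) [ 0.087  0.034 -0.18 ]
```

Call:
move_arm:
  plan:
    - [-1,2.7,2.5,0.2,0]
    - [-1,5.4,5,0.4,0]
    - [-1,8.1,7.5,0.6,0]
    - [-1,10.8,10,0.8,0]
    - [-1,13.5,12.5,1,0]
    - [-1,16.2,15,1.2,0]
    - [-1,18.6,17.3,1.4,0]
    - [-1,20,19,1.5,0]
  force: 30

```text
t: 0.82
eef_pos: [0.4302, -0.4154, 0.2462]
ee_rot: [[-0.935, 0.002, 0.353], [-0.353, 0.002, -0.935], [-0.003, -1.0, -0.001]]
force: [0.6, 0.2, 0.1]
grip_width: -0.0
```

Run:
```python
from h import *
s=arm.state(); c=cam('wrist'); im=arm.camera('wrist'); cv2.imwrite('pics/w1.png',im); np.savez('w1.npz',K=c[0],R=c[1],t=c[2])
print(s['eef_pos'],s['joint_vel'].round(1), s['joint_positions'].round(1))
```

```text
[ 0.43022006 -0.41536266  0.24624401] [-23.1  -3.1   0.5   4.2   1.7  -0.4 -24.4] [ 43.2  29.7  -1.9  89.4   0.9  60.9 -28.2]
```

View pics/w1.png

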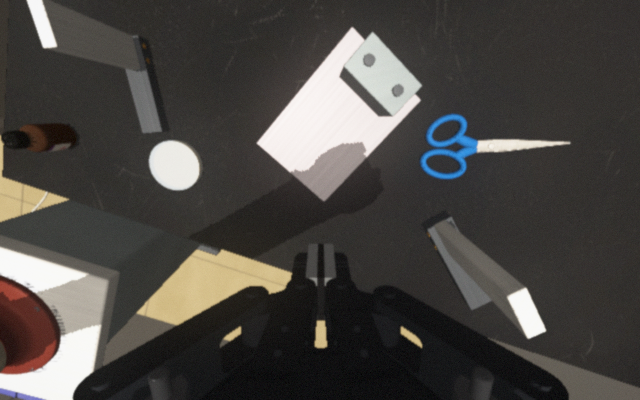

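The wrist view shows the plate corners at (258,144), (323,201), and (352,28), and the light post top spanning (370,33) to (420,90). The middle square is at the upper left, with the dish at (175,165). Next I'll measure the stand in this view.

Run:
```python
from h import *
f=np.load('w1.npz'); c=(f['K'],f['R'],f['t']); im=cv2.imread('pics/w1.png')
cv2.imwrite('pics/w1z.png',cv2.resize(im[15:135,320:440],None,fx=5,fy=5,interpolation=cv2.INTER_CUBIC))
sub=im[15:215,240:440]
hsv=cv2.cvtColor(sub,cv2.COLOR_BGR2HSV)
for (u,v) in [(300,150),(380,60),(385,80),(350,75),(360,45),(400,110),(330,170),(368,95)]:
    print((u,v),im[v,u],hsv[v-15,u-240])
t=cam('top')
```

```text
(300, 150) [239 241 247] [  8   8 247]
(380, 60) [212 218 211] [ 64   8 218]
(385, 80) [212 217 212] [ 60   6 217]
(350, 75) [73 75 77] [15 13 77]
(360, 45) [205 207 215] [  6  12 215]
(400, 110) [224 227 233] [ 10  10 233]
(330, 170) [146 148 159] [  5  21 159]
(368, 95) [76 79 83] [13 22 83]
```

View pics/w1z.png

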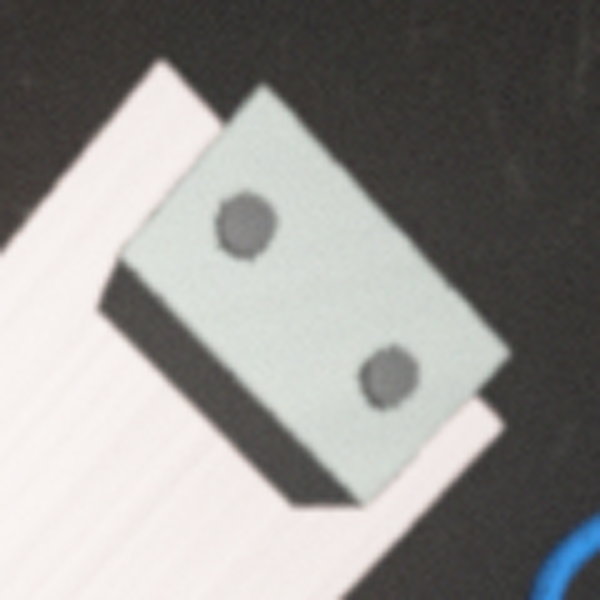

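Run:
```python
from h import *
f=np.load('w1.npz'); c=(f['K'],f['R'],f['t'])
z=lambda x,y:((x+.5)/5-.5+320,(y+.5)/5-.5+15)
A,B,C,D=[onz(c,*z(*p),.091) for p in [(265,83),(122,257),(365,505),(512,352)]]
L,R=[onz(c,*z(*p),.016) for p in [(98,308),(295,505)]]
ang=lambda p:np.degrees(np.arctan2(p[1],p[0]))
print('post top',A,B,C,D,'wid',np.linalg.norm(B-C),np.linalg.norm(A-D),np.linalg.norm(A-B),np.linalg.norm(C-D),'ang',ang(A-B),ang(D-C),ang(B-C)-90,ang(A-D)-90)
print('front mid top',(B+C)/2,'bottom',L,R,(L+R)/2,np.linalg.norm(L-R),ang(L-R)-90)
P=[onz(c,u,v,.016) for u,v in [(258,144),(323,201),z(162,58),z(505,427)]]
for p in P: print(p)
print(np.linalg.norm(P[0]-P[2]),np.linalg.norm(P[0]-P[1]),np.linalg.norm(P[2]-P[3]),ang(P[2]-P[0]),ang(P[3]-P[1]),ang(P[0]-P[1])-90)
pc=sum(P)/4; a=np.radians(-21.3); print('plate centre',pc,'corner from plate', pc+.04*np.array([np.cos(a),np.sin(a),0]))
```

```text
post top [ 0.58987165 -0.40628674  0.091     ] [ 0.55318471 -0.39250996  0.091     ] [ 0.52844046 -0.45562963  0.091     ] [ 0.56461288 -0.47036999  0.091     ] wid 0.06779653666769589 0.0688815544409865 0.039188412752174065 0.03906049273565402 ang -20.582291984513848 -22.17102759536744 -21.406232075996883 -21.51216021411227
front mid top [ 0.54081258 -0.4240698   0.091     ] bottom [ 0.55369031 -0.39234092  0.016     ] [ 0.528937  -0.4560224  0.016    ] [ 0.54131365 -0.42418166  0.016     ] 0.06832319041268164 -21.241353695277965
[ 0.44094872 -0.32361232  0.016     ]
[ 0.39861284 -0.43054165  0.016     ]
[ 0.60834029 -0.38636597  0.016     ]
[ 0.5643979  -0.49727391  0.016     ]
0.17876789352388828 0.11500525490803463 0.11929587670658243 -20.550585894867403 -21.925907973942156 -21.599797500846705
plate centre [ 0.50307494 -0.40944846  0.016     ] corner from plate [ 0.54034259 -0.42397851  0.016     ]
```

Call:
move_arm:
  plan:
    - [-1,1,3.8,0,0]
    - [-1,2,7.6,0,0]
    - [-1,2.5,11.6,0,0]
    - [-1,3,15.6,0,0]
    - [-1,3,19.6,0,0]
    - [-1,3,23.6,0,0]
    - [-1,3,27.6,0,0]
    - [-1,3,31.6,0,0]

```text
t: 1.53
eef_pos: [0.4558, -0.102, 0.2463]
ee_rot: [[-0.938, -0.0, 0.348], [-0.348, -0.0, -0.938], [0.0, -1.0, 0.0]]
force: [1.5, 0.1, -1.0]
grip_width: -0.0
```

Run:
```python
from h import *
s=arm.state(); c=cam('wrist'); im=arm.camera('wrist'); cv2.imwrite('pics/w2.png',im); np.savez('w2.npz',K=c[0],R=c[1],t=c[2])
print(s['eef_pos'],s['joint_vel'].round(1))
cv2.imwrite('pics/w2z.png',im)
```

```text
[ 0.45580516 -0.10195447  0.24627002] [-49.4 -10.  -10.   16.1   2.7  -6.6 -59.9]
```

View pics/w2.png

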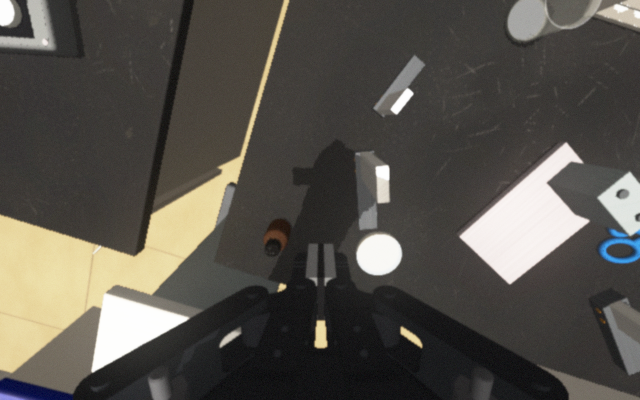

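Call:
move_arm:
  plan:
    - [-1,0,4,0,0]
    - [-1,0,8,0,0]
    - [-1,0,12,0,0]
    - [-1,0,16,0,0]
    - [-1,-0.5,20,0,0]
    - [-1,-1.2,24,0,0]
    - [-1,-2,28,0,0]
    - [-1,-2,30,0,0]

```text
t: 2.25
eef_pos: [0.4342, 0.2021, 0.2464]
ee_rot: [[-0.935, -0.001, 0.355], [-0.355, 0.003, -0.935], [0.0, -1.0, -0.003]]
force: [0.2, -0.2, 0.2]
grip_width: 0.0001
```

In this view the square's bright blade top is at about (383,183), its stock at (368,215), and the dish at (379,253). I'll measure the blade top and take a picture over the readout.

Run:
```python
from h import *
f=np.load('w2.npz'); c=(f['K'],f['R'],f['t']); im=cv2.imread('pics/w2.png')
def blob(im,c,x0,y0,x1,y1,th,z,lo):
    up=cv2.resize(im[y0:y1,x0:x1].min(axis=2),None,fx=8,fy=8,interpolation=cv2.INTER_CUBIC)
    cs,_=cv2.findContours((up>th).astype(np.uint8),cv2.RETR_EXTERNAL,cv2.CHAIN_APPROX_NONE)
    for k in cs:
        if cv2.contourArea(k)/64<lo: continue
        P=(k[:,0].astype(float)+.5)/8-.5+[x0,y0]
        W=np.array([onz(c,*p,z)[:2] for p in P])
        r=cv2.minAreaRect((W*1e4).astype(np.float32))
        print('area %.0f'%(cv2.contourArea(k)/64), P.mean(0).round(1),'c',(np.array(r[0])/1e4).round(4),'size mm',(np.array(r[1])/10).round(1),'ang',round(r[2],1))
print('blade');blob(im,c,360,155,400,215,190,.13,10)
s=arm.state(); c=cam('wrist'); im=arm.camera('wrist'); cv2.imwrite('pics/w3.png',im); np.savez('w3.npz',K=c[0],R=c[1],t=c[2])
print(s['eef_pos'],s['force'])
```

```text
blade
area 405 [382.4 183.1] c [ 0.4909 -0.1511] size mm [35.3 12.4] ang 25.9
[0.43418282 0.20205644 0.24638252] [ 0.15477493 -0.15648894  0.17519529]
```

View pics/w3.png

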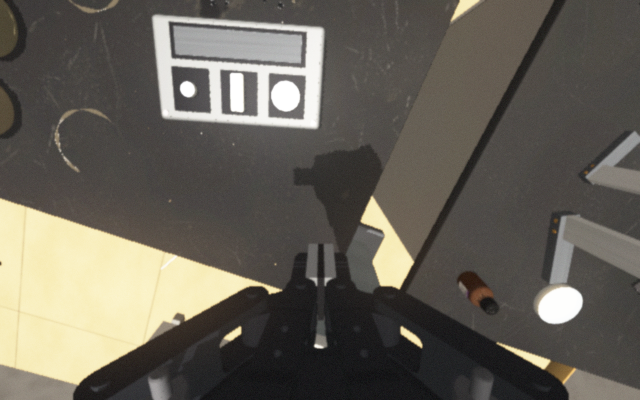

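The readout's keys are at small (188,89), bar (236,92), and large (285,95).

```bash
cat >> h.py <<'E'
def blob(im,c,x0,y0,x1,y1,th,z,lo,hi=1e9):
    up=cv2.resize(im[y0:y1,x0:x1].min(axis=2),None,fx=8,fy=8,interpolation=cv2.INTER_CUBIC)
    cs,_=cv2.findContours((up>th).astype(np.uint8),cv2.RETR_EXTERNAL,cv2.CHAIN_APPROX_NONE)
    for k in cs:
        a=cv2.contourArea(k)/64
        if a<lo or a>hi: continue
        P=(k[:,0].astype(float)+.5)/8-.5+[x0,y0]
        W=np.array([onz(c,*p,z)[:2] for p in P])
        r=cv2.minAreaRect((W*1e4).astype(np.float32))
        print('area %.0f'%a, P.mean(0).round(1),'c',(np.array(r[0])/1e4).round(4),'size mm',(np.array(r[1])/10).round(1),'ang',round(r[2],1))
E
python3 - <<'E'
from h import *
f=np.load('w3.npz'); c=(f['K'],f['R'],f['t']); im=cv2.imread('pics/w3.png')
blob(im,c,172,70,207,108,190,.051,20)
blob(im,c,222,70,256,112,190,.051,20)
blob(im,c,266,74,304,114,190,.051,20)
s=arm.state(); print(s['eef_pos'])
E
```

```text
area 25 [172.2  97.1] c [0.4652 0.3934] size mm [23.   2.1] ang 11.8
area 179 [187.1  88.7] c [0.4796 0.3799] size mm [16.  16.5] ang 63.8
area 498 [236.4  92.1] c [0.4956 0.3274] size mm [40.9 15. ] ang 17.2
area 21 [246.6  70.1] c [0.5211 0.3233] size mm [ 1.8 20.2] ang 20.9
area 692 [285.2  95.5] c [0.5116 0.2751] size mm [32.2 32.5] ang 57.8
area 96 [266.8  93.4] c [0.5063 0.2948] size mm [42.   3.2] ang 17.5
[0.43478329 0.20512647 0.24648504]
```

Call:
move_arm:
  plan:
    - [-1,0.5,3.5,-2,0]
    - [-1,1,7,-4,0]
    - [-1,1.5,10.5,-6,0]
    - [-1,2,14,-8,0]
    - [-1,2,15.5,-9,0]
    - [-1,2,15.5,-9,0]
    - [-1,2,15.5,-9,0]
    - [-1,2,15.5,-9,0]

```text
t: 2.97
eef_pos: [0.4575, 0.3495, 0.1567]
ee_rot: [[-0.938, 0.001, 0.346], [-0.346, -0.002, -0.938], [-0.0, -1.0, 0.002]]
force: [0.4, -0.3, 0.0]
grip_width: 0.0001
```

Run:
```python
from h import *
s=arm.state(); c=cam('wrist'); im=arm.camera('wrist'); cv2.imwrite('pics/w4.png',im); np.savez('w4.npz',K=c[0],R=c[1],t=c[2])
t=cam('top'); it=arm.camera('top'); cv2.imwrite('pics/top1.png',it)
isc=arm.camera('scene'); cv2.imwrite('pics/scene1.png',isc)
print(s['eef_pos'],proj(c,s['eef_pos']),proj(t,s['eef_pos']),proj(cam('scene'),s['eef_pos']))
cv2.imwrite('pics/top1z.png',cv2.resize(it[175:240,165:245],None,fx=8,fy=8,interpolation=cv2.INTER_CUBIC))
```

```text
[0.45747426 0.34945965 0.15665397] [320.75824942 258.39275125] [187.70419986 220.02224389] [199.90286656 136.64217902]
```

View pics/w4.png

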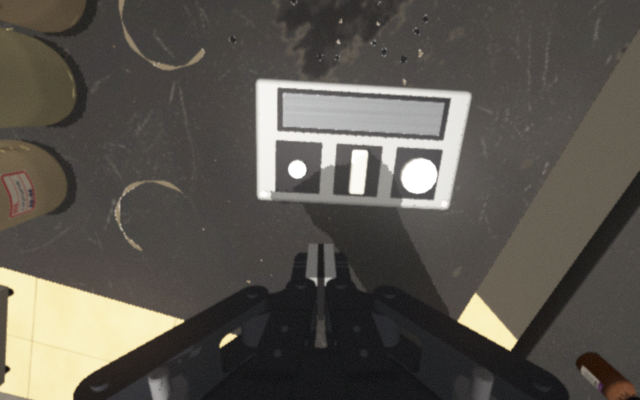

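View pics/top1z.png

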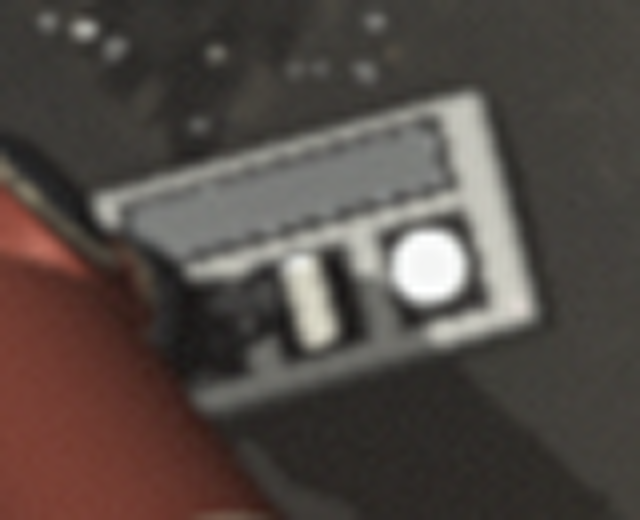

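The fingertips in w4 are at (321,243), which agrees with the projected TCP at (321,258) once the pad half-width is allowed for. The keys are at (297,169), (358,172), and (419,176).

Run:
```python
from h import *
f=np.load('w4.npz'); c=(f['K'],f['R'],f['t']); im=cv2.imread('pics/w4.png')
for th in (170,200):
  blob(im,c,282,152,314,188,th,.051,40)
  blob(im,c,344,148,374,196,th,.051,40)
  blob(im,c,398,154,441,197,th,.051,40)
s=arm.state(); print(s['eef_pos'])
```

```text
area 268 [296.8 169. ] c [0.4798 0.3802] size mm [16.4 16.4] ang 64.5
area 669 [358.  171.3] c [0.4963 0.3284] size mm [40.1 14.4] ang 17.1
area 1125 [426.8 178. ] c [0.5128 0.2716] size mm [32.5 41.3] ang 10.7
area 252 [296.8 169. ] c [0.4798 0.3802] size mm [15.9 15.9] ang 63.9
area 625 [358.  171.2] c [0.4963 0.3284] size mm [39.4 13.8] ang 17.2
area 94 [438.8 182.4] c [0.513  0.2573] size mm [28.4  5.2] ang 27.6
area 974 [418.8 175.5] c [0.512  0.2756] size mm [31.9 32.1] ang 29.2
[0.45760695 0.34988861 0.15741047]
```

Call:
move_arm:
  plan:
    - [-1,1,1,-2,0]
    - [-1,2,2,-4.5,0]
    - [-1,2.4,2.7,-7,0]
    - [-1,2.4,2.7,-9,0]
    - [-1,2.4,2.7,-9.2,0]
    - [-1,2.4,2.7,-9.2,0]
    - [-1,2.4,2.7,-9.2,0]
    - [-1,2.4,2.7,-9.2,0]

```text
t: 3.78
eef_pos: [0.4815, 0.3791, 0.0664]
ee_rot: [[-0.938, 0.003, 0.348], [-0.348, 0.002, -0.938], [-0.003, -1.0, -0.001]]
force: [-0.2, -0.2, 0.9]
grip_width: -0.0001
```

Run:
```python
from h import *
s=arm.state(); print(s['eef_pos'],s['force'],s['joint_vel'].round(2))
c=cam('wrist'); im=arm.camera('wrist'); cv2.imwrite('pics/w5.png',im); print(proj(c,[.480,.3795,.051]))
```

```text
[0.48153991 0.37906276 0.06637239] [-0.22815192 -0.18836077  0.92423595] [-0.1  -0.18 -0.16 -0.04 -0.19 -0.15 -0.12]
[319.17398954 248.33832   ]
```

View pics/w5.png

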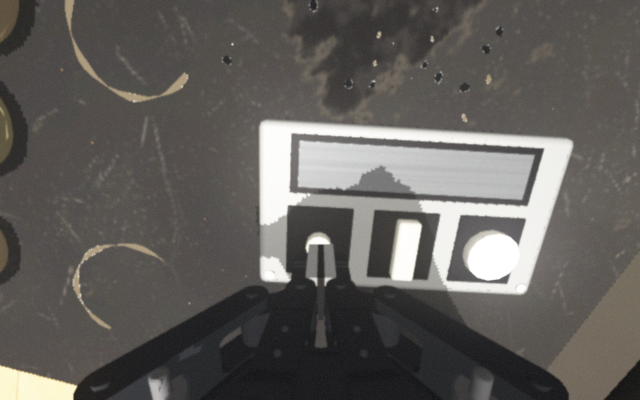

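The finger tip sits just over the small key, with the key's far rim still visible at (318,240). Pressing now.

Call:
move_arm:
  plan:
    - [-1,-0.1,0,-0.8,0]
    - [-1,-0.1,0,-1.3,0]
    - [-1,-0.1,0,-1.6,0]
    - [-1,-0.1,0,-1.8,0]
    - [-1,-0.1,0,-1.95,0]
    - [-1,-0.1,0,-2.05,0]
    - [-1,-0.1,0,-2.1,0]
    - [-1,-0.1,0,-2.1,0]

```text
t: 4.5
eef_pos: [0.4794, 0.3788, 0.0461]
ee_rot: [[-0.937, 0.001, 0.348], [-0.348, -0.0, -0.937], [-0.0, -1.0, 0.0]]
force: [-3.5, -3.3, 17.3]
grip_width: 0.0
```

Run:
```python
from h import *
s=arm.state(); print(s['eef_pos'],s['force'],s['moment'],s['joint_vel'].round(2))
```

```text
[0.47937389 0.37880238 0.04612188] [-3.51880617 -3.30980034 17.29693166] [-0.71712037  0.88408753 -0.04488172] [ 0.06 -0.08 -0.    0.12 -0.03 -0.2   0.05]
```

Fully down: z is 46.1 mm and the force rises well past the 4 N spring. Next is the large key.

Call:
move_arm:
  plan:
    - [-1,0,0,1,0]
    - [-1,0,0,2.6,0]
    - [-1,0.8,-2.6,3,0]
    - [-1,2,-6.2,3,0]
    - [-1,3.2,-9.6,2.4,0]
    - [-1,3.25,-10.35,2,0]
    - [-1,3.25,-10.35,2,0]
    - [-1,3.25,-10.35,2,0]

```text
t: 5.17
eef_pos: [0.5117, 0.2752, 0.0629]
ee_rot: [[-0.938, -0.001, 0.347], [-0.347, 0.0, -0.938], [0.001, -1.0, -0.001]]
force: [-0.7, 0.7, -0.8]
grip_width: -0.0003
```

Run:
```python
from h import *
s=arm.state(); print(s['eef_pos'],s['force'],s['joint_vel'].round(2))
```

```text
[0.51167994 0.27516115 0.06293684] [-0.73227614  0.68446575 -0.83316866] [-2.11 -0.17 -2.53 -1.2  -0.29 -0.15 -0.05]
```

Call:
move_arm:
  plan:
    - [-1,0,0,-0.6,0]
    - [-1,0,0,-1.1,0]
    - [-1,0,0,-1.4,0]
    - [-1,0,0,-1.6,0]
    - [-1,0,0,-1.75,0]
    - [-1,0,0,-1.85,0]
    - [-1,0,0,-1.9,0]
    - [-1,0,0,-1.9,0]

```text
t: 5.83
eef_pos: [0.511, 0.2776, 0.0463]
ee_rot: [[-0.937, 0.0, 0.35], [-0.35, 0.002, -0.937], [-0.001, -1.0, -0.002]]
force: [-5.1, 0.9, 13.0]
grip_width: 0.0002
```

Run:
```python
from h import *
s=arm.state(); print(s['eef_pos'],s['force'],s['moment'],s['joint_vel'].round(2))
```

```text
[0.51104466 0.27761184 0.04632543] [-5.12863412  0.94648421 13.02887819] [ 0.18622634  0.96424126 -0.01677606] [-0.06 -0.16  0.05  0.1  -0.04 -0.3   0.05]
```

Call:
move_arm:
  plan:
    - [-1,0,0,1,0]
    - [-1,0,0,2.6,0]
    - [-1,-0.8,2.6,3,0]
    - [-1,-1.55,5.2,2.4,0]
    - [-1,-1.55,5.25,2,0]
    - [-1,-1.55,5.25,2,0]
    - [-1,-1.55,5.25,2,0]
    - [-1,-1.55,5.25,2,0]

```text
t: 6.5
eef_pos: [0.4971, 0.3259, 0.064]
ee_rot: [[-0.938, 0.0, 0.347], [-0.347, -0.002, -0.938], [0.001, -1.0, 0.002]]
force: [0.5, -0.5, 0.5]
grip_width: -0.0002
```

Run:
```python
from h import *
s=arm.state(); print(s['eef_pos'],s['force'],s['joint_vel'].round(2))
```

```text
[0.49705355 0.32589913 0.06403567] [ 0.49176742 -0.46685537  0.49137789] [ 0.45 -0.23  0.03 -0.18 -0.29 -0.12 -0.11]
```

Call:
move_arm:
  plan:
    - [-1,0,0.1,-0.6,0]
    - [-1,0,0.1,-1.1,0]
    - [-1,0,0.1,-1.4,0]
    - [-1,0,0.1,-1.6,0]
    - [-1,0,0.1,-1.75,0]
    - [-1,0,0.1,-1.9,0]
    - [-1,0,0.1,-2,0]
    - [-1,0,0.1,-2,0]

```text
t: 7.17
eef_pos: [0.4967, 0.3278, 0.0463]
ee_rot: [[-0.938, 0.0, 0.348], [-0.348, -0.002, -0.938], [0.0, -1.0, 0.002]]
force: [-3.1, -3.4, 13.0]
grip_width: -0.0003
```

Run:
```python
from h import *
s=arm.state(); print(s['eef_pos'],s['force'],s['moment'],s['joint_vel'].round(2))
cv2.imwrite('pics/w6.png',arm.camera('wrist'))
```

```text
[0.4967029  0.32781537 0.04630482] [-3.05211388 -3.38449063 13.01122851] [-0.82547574  0.57260002 -0.02697897] [ 0.01  0.04 -0.01  0.23  0.05 -0.2   0.12]
```

View pics/w6.png

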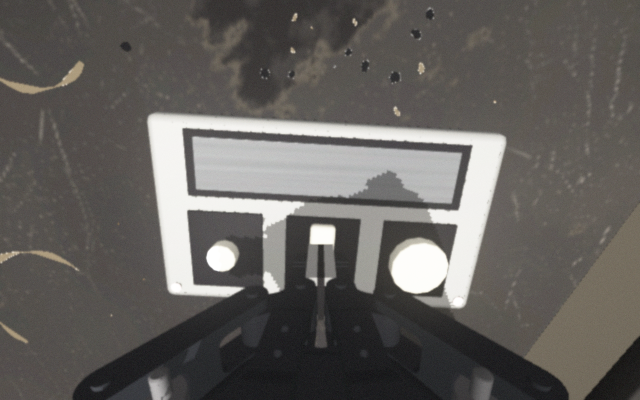

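The finger is on the bar key at (322,240), and the readout has not shifted. Now I'll lift and go to the square.

Call:
move_arm:
  plan:
    - [-1,0,0,2,0]
    - [-1,0,0,6,0]
    - [-1,0,-1,10,0]
    - [-1,0,-3,13.5,0]
    - [-1,0,-6,16.3,0.03]
    - [-1,0,-9.8,17.5,0.06]
    - [0,0,-13.8,18,0.09]
    - [0,0,-17.8,18,0.09]

```text
t: 7.88
eef_pos: [0.4971, 0.15, 0.2262]
ee_rot: [[-0.901, 0.004, 0.433], [-0.433, 0.002, -0.901], [-0.005, -1.0, 0.0]]
force: [0.6, 0.8, -0.2]
grip_width: 0.0235
```

Call:
move_arm:
  plan:
    - [0.8,0,-4.1,0,0]
    - [0.8,-0.5,-8.2,0,0]
    - [0.8,-1,-12.3,0,0]
    - [0.8,-2,-16.3,0,0]
    - [0.8,-3,-20.3,0,0]
    - [0.8,-4,-24.3,0,0]
    - [0.8,-4.5,-28.3,0,0]
    - [0.8,-4.5,-30.5,0,0]

```text
t: 8.55
eef_pos: [0.4492, -0.1596, 0.2242]
ee_rot: [[-0.905, -0.001, 0.425], [-0.425, -0.003, -0.905], [0.002, -1.0, 0.002]]
force: [0.4, -0.5, -0.5]
grip_width: 0.0767
```

Call:
move_arm:
  plan:
    - [0.8,0,0,0,0]
    - [0.8,0,0,0,0]
    - [0.8,0,0,0,0]
    - [0.8,0,0,0,0]
    - [0.8,0,0,0,0]
    - [0.8,0,0,0,0]
    - [0.8,0,0,0,0]
    - [0.8,0,0,0,0]

```text
t: 9.22
eef_pos: [0.4516, -0.1537, 0.2243]
ee_rot: [[-0.902, 0.0, 0.432], [-0.432, 0.0, -0.902], [-0.0, -1.0, -0.0]]
force: [0.1, 0.2, 0.3]
grip_width: 0.0774
```

Run:
```python
from h import *
s=arm.state(); c=cam('wrist'); im=arm.camera('wrist'); cv2.imwrite('pics/w7.png',im); np.savez('w7.npz',K=c[0],R=c[1],t=c[2])
print(s['t'],s['eef_pos'],s['force'],s['joint_vel'].round(2),np.degrees(np.arctan2(s['ee_rot'][1,2],s['ee_rot'][0,2])))
cv2.imwrite('pics/top2.png',arm.camera('top')); cv2.imwrite('pics/scene2.png',arm.camera('scene'))
```

```text
9.2167 [ 0.45157912 -0.15370884  0.22434697] [0.10065452 0.15006118 0.32914828] [ 0.26  0.1   0.05 -0.14  0.06 -0.11  0.05] -64.39090365868383
```

View pics/w7.png

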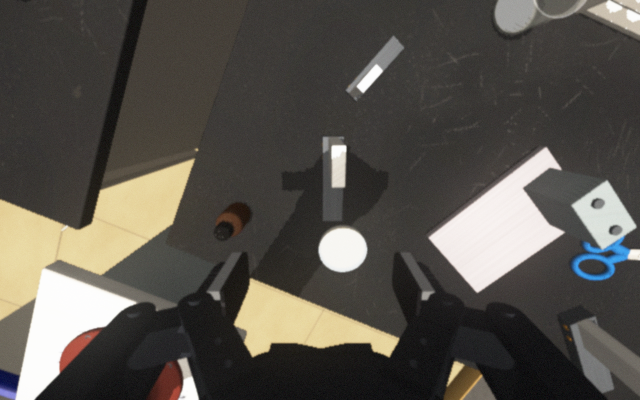

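The blade top is at (338,166), between (331,145) and (346,187), nearly aligned with the image columns. The fingers are open.

Run:
```python
from h import *
f=np.load('w7.npz'); c=(f['K'],f['R'],f['t']); im=cv2.imread('pics/w7.png')
for th in (140,170,195): blob(im,c,322,135,360,200,th,.13,40)
# stock: brightness mask
g=im[130:230,315:355].mean(axis=2); print(g[80,:].round(0)); 
t=cam('top'); it=cv2.imread('pics/top2.png')
cv2.imwrite('pics/z7.png',cv2.resize(im[125:235,300:370],None,fx=5,fy=5,interpolation=cv2.INTER_CUBIC))
```

```text
area 590 [338.1 165.4] c [ 0.4905 -0.1512] size mm [36.4 12.9] ang 25.7
area 50 [324.9 143.8] c [ 0.5022 -0.1334] size mm [11.4  3.4] ang 25.8
area 541 [338.1 165.3] c [ 0.4907 -0.1513] size mm [35.6 12.4] ang 26.3
area 492 [338.1 165. ] c [ 0.4909 -0.1513] size mm [34.8 12. ] ang 26.3
[41. 40. 41. 44. 43. 43. 44. 53. 74. 82. 81. 82. 78. 79. 77. 78. 82. 79.
 82. 83. 81. 80. 80. 78. 78. 79. 75. 61. 50. 46. 43. 47. 44. 44. 47. 42.
 44. 44. 42. 44.]
```

View pics/z7.png

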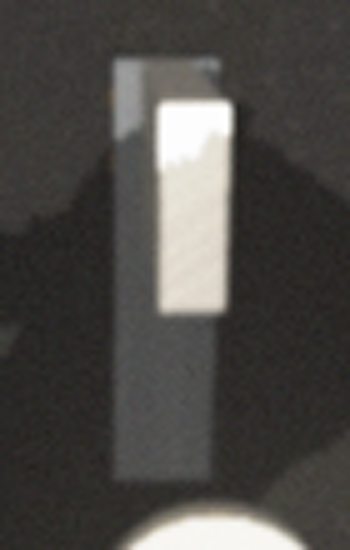

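Call:
move_arm:
  plan:
    - [0.8,2,0.1,0,0]
    - [0.8,3.9,0.2,-1,0]
    - [0.8,3.9,0.2,-4,0]
    - [0.8,3.9,0.2,-7.5,0]
    - [0.8,3.9,0.2,-10.5,0]
    - [0.8,3.9,0.2,-12.5,0]
    - [0.8,3.9,0.2,-13.5,0]
    - [0.8,3.9,0.2,-13.5,0]

```text
t: 10.03
eef_pos: [0.4891, -0.1519, 0.0873]
ee_rot: [[-0.902, -0.005, 0.431], [-0.431, 0.001, -0.902], [0.004, -1.0, -0.003]]
force: [0.5, -0.7, 0.8]
grip_width: 0.0769
```

Run:
```python
from h import *
s=arm.state(); c=cam('wrist'); im=arm.camera('wrist'); cv2.imwrite('pics/w8.png',im)
print(s['t'],s['eef_pos'],s['force'],s['joint_vel'].round(2),proj(c,[.4907,-.1513,.13]))
```

```text
10.0333 [ 0.48905794 -0.15191053  0.08728074] [ 0.52631166 -0.71713665  0.83242214] [ 0.26 -3.16 -0.44 -2.21 -0.38  1.82  0.35] [320.8636292  304.53934122]
```

View pics/w8.png

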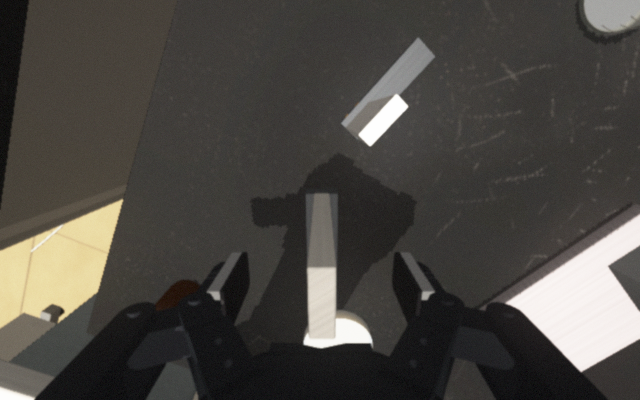

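The blade is centred between the fingers: blade at column 321, finger midpoint at about 320. Closing.

Call:
move_arm:
  plan:
    - [0,0.1,0,0.1,0]
    - [-1,0.1,0,0.1,0]
    - [-1,0.1,0,0.1,0]
    - [-1,0.1,0,0.1,0]
    - [-1,0.1,0,0.1,0]
    - [-1,0.1,0,0.1,0]
    - [-1,0.1,0,0.1,0]
    - [-1,0.1,0,0.1,0]
  force: 60

```text
t: 10.75
eef_pos: [0.4918, -0.1522, 0.091]
ee_rot: [[-0.902, 0.001, 0.431], [-0.431, -0.0, -0.902], [-0.001, -1.0, 0.0]]
force: [-0.8, 1.1, 5.7]
grip_width: 0.0115
```

Run:
```python
from h import *
s=arm.state(); c=cam('wrist'); im=arm.camera('wrist'); cv2.imwrite('pics/w9.png',im)
print(s['t'],s['eef_pos'],s['force'],s['grip_width'],s['joint_vel'].round(2),s['joint_positions'].round(1))
```

```text
10.75 [ 0.49179085 -0.15216353  0.09097566] [-0.83077275  1.08850393  5.67644529] 0.011481301963876263 [ 0.03  0.05  0.02 -0.   -0.07 -0.08  0.05] [ 20.4  34.7  -8.4 112.4   8.7  33.5 -58.2]
```

View pics/w9.png

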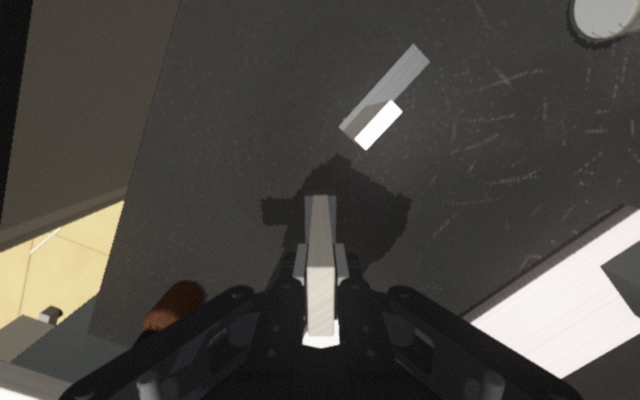

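The blade is gripped, with an 11.5 mm opening, and the square is still upright. Lifting and carrying it towards the stand.

Call:
move_arm:
  plan:
    - [-1,0,0,0.7,0]
    - [-1,0,0,2.2,0]
    - [-1,0,0,4.5,0]
    - [-1,0,0,7,0]
    - [-1,0,-1,8.5,0]
    - [-1,0,-3,9,-0.08]
    - [-1,0,-6,9,-0.18]
    - [-1,0,-9.5,9,-0.29]

```text
t: 11.47
eef_pos: [0.4917, -0.2461, 0.1809]
ee_rot: [[-0.988, 0.001, 0.155], [-0.155, 0.002, -0.988], [-0.001, -1.0, -0.001]]
force: [1.0, -0.3, -1.7]
grip_width: 0.0112
```

Call:
move_arm:
  plan:
    - [-1,0,-3.5,0,-0.11]
    - [-1,0,-7,0,-0.22]
    - [-1,0,-10,0,-0.33]
    - [-1,-0.2,-12.7,0,-0.43]
    - [-1,-0.3,-14.6,0,-0.5]
    - [-1,-0.4,-15.6,0,-0.53]
    - [-1,-0.4,-15.6,0,-0.53]
    - [-1,-0.4,-15.6,0,-0.53]

```text
t: 12.13
eef_pos: [0.4872, -0.402, 0.1797]
ee_rot: [[-0.931, -0.001, -0.364], [0.364, 0.002, -0.931], [0.002, -1.0, -0.002]]
force: [0.5, 1.0, -1.7]
grip_width: 0.0114
```

Run:
```python
from h import *
s=arm.state(); c=cam('wrist'); im=arm.camera('wrist'); cv2.imwrite('pics/w10.png',im); np.savez('w10.npz',K=c[0],R=c[1],t=c[2])
print(s['t'],s['eef_pos'],s['force'],s['grip_width'],s['joint_vel'].round(2),np.degrees(np.arctan2(s['ee_rot'][1,2],s['ee_rot'][0,2]))+90)
cv2.imwrite('pics/scene3.png',arm.camera('scene')); cv2.imwrite('pics/top3.png',arm.camera('top'))
```

```text
12.1333 [ 0.48724399 -0.40201592  0.17968638] [ 0.46199757  0.95089261 -1.68227556] 0.011376861863112068 [-1.31 -0.65 -2.09  0.87 -0.38  0.08 -0.03] -21.356166404631026
```

View pics/w10.png

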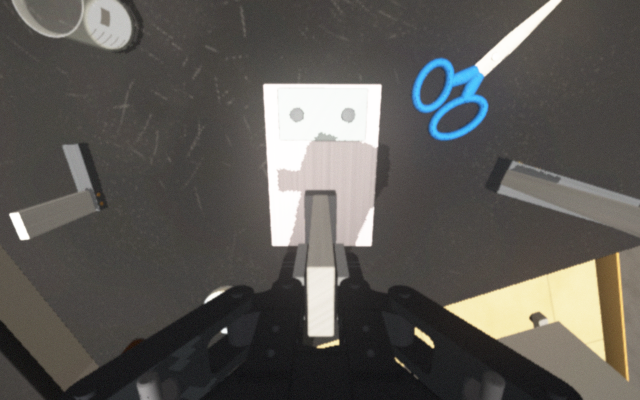

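View pics/scene3.png

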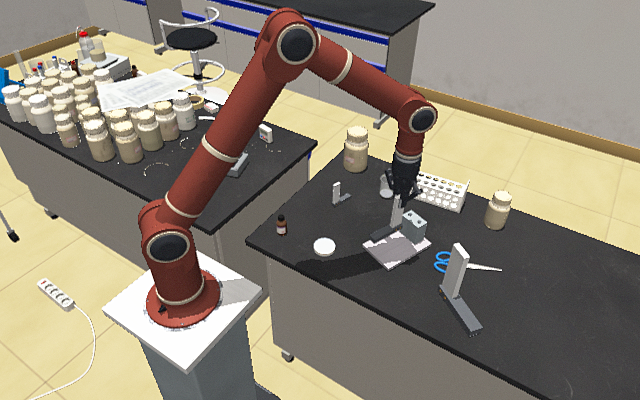

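The square hangs level, aligned with the stand. The bolt heads are at (297,115) and (348,115), and the blade is at column 320. I'll measure the sideways offset from the bolts and plate edges.

Run:
```python
from h import *
f=np.load('w10.npz'); c=(f['K'],f['R'],f['t']); im=cv2.imread('pics/w10.png')
cv2.imwrite('pics/z10.png',cv2.resize(im[75:205,255:395],None,fx=5,fy=5,interpolation=cv2.INTER_CUBIC))
a=np.radians(-21.4); u=np.array([np.cos(a),np.sin(a)]); v=np.array([-u[1],u[0]])
tcp=arm.state()['eef_pos'][:2]
def loc(px,z): 
    p=onz(c,*px,z)[:2]-tcp; return (p@u*1000).round(1),(p@v*1000).round(1)
up=cv2.resize(im[100:130,285:362].min(axis=2),None,fx=8,fy=8,interpolation=cv2.INTER_CUBIC)
cs,_=cv2.findContours((up<170).astype(np.uint8),cv2.RETR_EXTERNAL,cv2.CHAIN_APPROX_NONE)
for k in cs:
    if cv2.contourArea(k)/64>60:
        q=cv2.minEnclosingCircle(k); px=((q[0][0]+.5)/8-.5+285,(q[0][1]+.5)/8-.5+100); print('bolt',px,q[1]/8,loc(px,.095),onz(c,*px,.095))
# plate edges at several rows
for r in (95,150,200,230):
    row=im[r,240:400].min(axis=1).astype(int); m=np.where(row>110)[0]; print(r,m[0]+240,m[-1]+240,loc((m[0]+239.5,r),.016),loc((m[-1]+240.5,r),.016))
# bottom stock/blade
```

```text
95 263 381 (np.float64(95.9), np.float64(57.9)) (np.float64(96.2), np.float64(-63.1))
150 266 377 (np.float64(40.6), np.float64(58.0)) (np.float64(40.9), np.float64(-62.5))
200 269 374 (np.float64(-15.6), np.float64(57.8)) (np.float64(-15.2), np.float64(-62.7))
230 270 372 (np.float64(-52.5), np.float64(58.6)) (np.float64(-52.1), np.float64(-62.6))
```

View pics/z10.png

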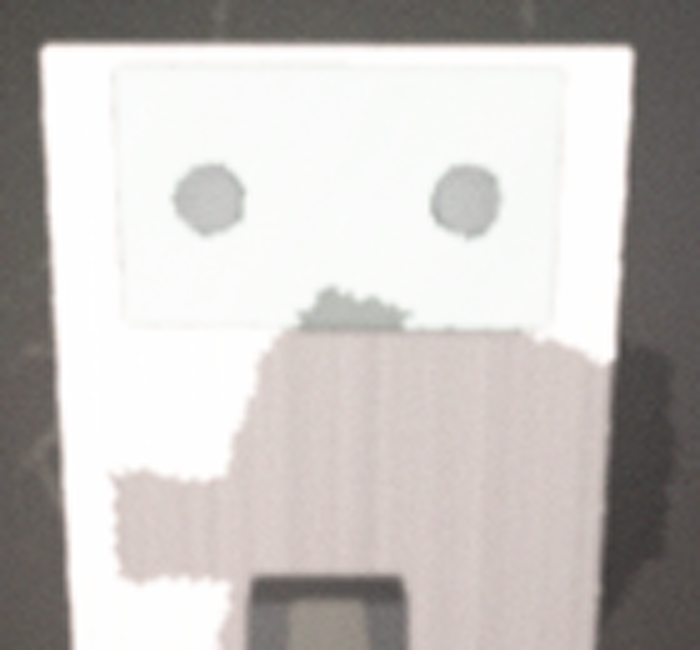

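Run:
```python
from h import *
f=np.load('w10.npz'); c=(f['K'],f['R'],f['t'])
a=np.radians(-21.4); u=np.array([np.cos(a),np.sin(a)]); v=np.array([-u[1],u[0]])
tcp=np.array([.48724,-.40202])
def loc(x,y,z):
    p=onz(c,(x+.5)/5-.5+255,(y+.5)/5-.5+75,z)[:2]-tcp; return (p@u*1000).round(1),(p@v*1000).round(1)
print('bolts',loc(210,200,.095),loc(467,201,.095))
print('post',loc(113,67,.091),loc(565,68,.091),loc(125,325,.091),loc(550,329,.091))
# known heel bottom of square, in view : lower end z = tcpz-.091 ; near top-left/right (250,578),(406,577) is stock end underside/upper?
zt=.1797
for z in (zt-.091,zt-.073): print('stock end',z,loc(248,578,z),loc(406,577,z))
```

```text
bolts (np.float64(77.3), np.float64(18.7)) (np.float64(77.3), np.float64(-20.8))
post (np.float64(96.6), np.float64(33.4)) (np.float64(96.6), np.float64(-35.5)) (np.float64(58.2), np.float64(33.2)) (np.float64(57.7), np.float64(-35.1))
stock end 0.0887 (np.float64(15.7), np.float64(14.2)) (np.float64(15.9), np.float64(-12.9))
stock end 0.1067 (np.float64(20.4), np.float64(13.1)) (np.float64(20.6), np.float64(-11.9))
```

Post centre is about 1 mm to the -v side of the TCP and the stock about 0.6 mm to the +v side, so I'll shift 1.4 mm sideways. The gap to the post is about 41 mm. Lowering and advancing.

Call:
move_arm:
  plan:
    - [-1,0.5,-0.3,-1,0]
    - [-1,1,-0.5,-2.5,0]
    - [-1,1.5,-0.7,-4,0]
    - [-1,2,-0.9,-5.3,0]
    - [-1,2.3,-1,-6.2,0]
    - [-1,2.3,-1,-6.5,0]
    - [-1,2.3,-1,-6.5,0]
    - [-1,2.3,-1,-6.5,0]
  force: 90

```text
t: 12.95
eef_pos: [0.5103, -0.4134, 0.1151]
ee_rot: [[-0.931, -0.0, -0.366], [0.366, 0.0, -0.931], [0.0, -1.0, 0.0]]
force: [-0.5, -0.3, -1.7]
grip_width: 0.0113
```

Run:
```python
from h import *
s=arm.state(); c=cam('wrist'); im=arm.camera('wrist'); cv2.imwrite('pics/w11.png',im); np.savez('w11.npz',K=c[0],R=c[1],t=c[2])
print(s['t'],s['eef_pos'],s['force'],s['grip_width'],s['joint_vel'].round(2),np.degrees(np.arctan2(s['ee_rot'][1,2],s['ee_rot'][0,2]))+90)
isc=arm.camera('scene'); cv2.imwrite('pics/scene4z.png',cv2.resize(isc[170:280,340:480],None,fx=5,fy=5,interpolation=cv2.INTER_CUBIC))
```

```text
12.95 [ 0.51030968 -0.41342548  0.11512332] [-0.46653367 -0.29327492 -1.70619236] 0.011258744789264395 [ 0.09 -1.26  0.17 -0.57 -0.05  0.02 -0.07] -21.447655150632244
```

View pics/w11.png

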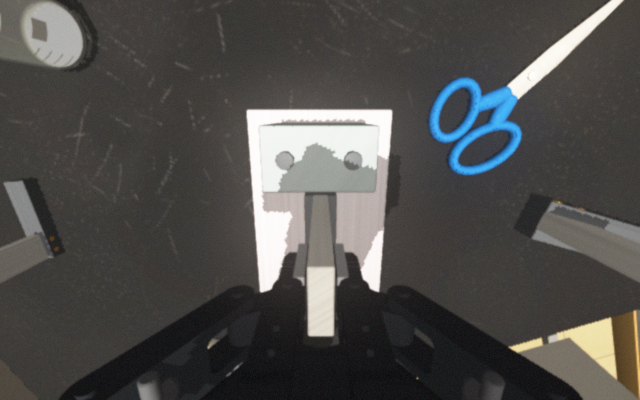

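View pics/scene4z.png

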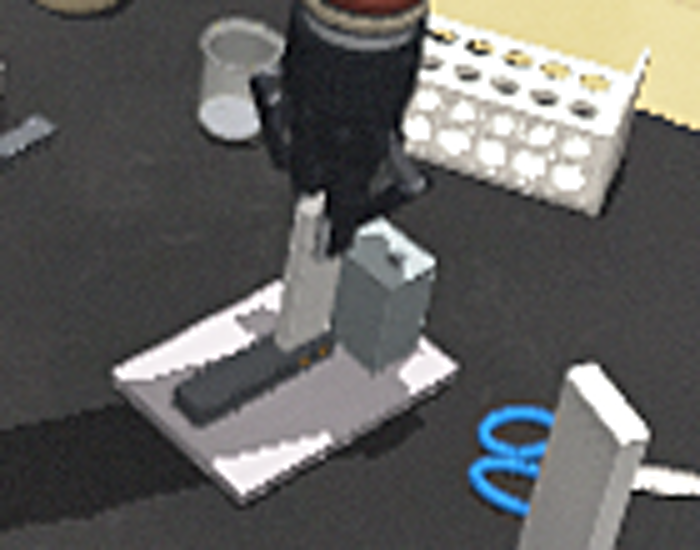

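Run:
```python
from h import *
f=np.load('w11.npz'); c=(f['K'],f['R'],f['t']); im=cv2.imread('pics/w11.png')
cv2.imwrite('pics/z11.png',cv2.resize(im[100:240,240:400],None,fx=5,fy=5,interpolation=cv2.INTER_CUBIC))
a=np.radians(-21.4); u=np.array([np.cos(a),np.sin(a)]); v=np.array([-u[1],u[0]])
tcp=np.array([.51031,-.41343])
def loc(px,z):
    p=onz(c,*px,z)[:2]-tcp; return (p@u*1000).round(1),(p@v*1000).round(1)
for r in (120,150,180): 
    row=im[r,240:400].min(axis=1).astype(int); m=np.where(row>110)[0]; print(r,m[0]+240,m[-1]+240,loc((m[0]+239.5,r),.016),loc((m[-1]+240.5,r),.016))
print(proj(c,[*tcp,.115]))
```

```text
120 247 392 (np.float64(73.3), np.float64(61.0)) (np.float64(73.4), np.float64(-59.2))
150 249 389 (np.float64(48.9), np.float64(61.2)) (np.float64(49.0), np.float64(-58.5))
180 251 386 (np.float64(22.9), np.float64(61.5)) (np.float64(23.0), np.float64(-57.8))
[320.5094506  257.99434168]
```

View pics/z11.png

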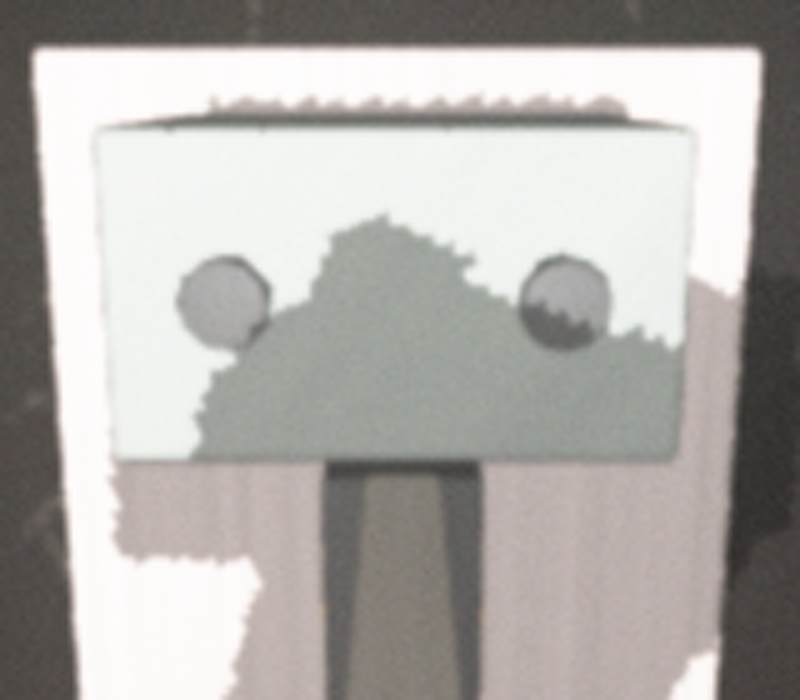

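Call:
move_arm:
  plan:
    - [-1,0.2,0,-0.2,0]
    - [-1,0.4,-0.1,-0.4,0]
    - [-1,0.6,-0.2,-0.6,0]
    - [-1,0.8,-0.25,-0.7,0]
    - [-1,0.95,-0.3,-0.8,0]
    - [-1,0.95,-0.3,-0.9,0]
    - [-1,0.95,-0.3,-0.95,0]
    - [-1,0.95,-0.3,-0.95,0]

```text
t: 13.72
eef_pos: [0.5203, -0.4163, 0.1071]
ee_rot: [[-0.931, 0.001, -0.365], [0.365, -0.0, -0.931], [-0.001, -1.0, -0.0]]
force: [-1.8, 1.3, 4.5]
grip_width: 0.0108
```

```bash
cat > st.py <<'E'
from h import *
s=arm.state(); a=np.radians(-21.4); u=np.array([np.cos(a),np.sin(a),0]); v=np.array([-u[1],u[0],0])
print(s['t'],s['eef_pos'].round(5),'F',s['force'].round(1),'Fu,Fv',round(s['force']@u,1),round(s['force']@v,1),'gw',round(s['grip_width'],4),'M',s['moment'].round(2),'vel',abs(s['joint_vel']).max().round(2),'yaw',(np.degrees(np.arctan2(s['ee_rot'][1,2],s['ee_rot'][0,2]))+90).round(2),'down',s['ee_rot'][:,1].round(4))
E
python3 st.py
```

```text
13.7167 [ 0.52035 -0.41629  0.10714] F [-1.8  1.3  4.5] Fu,Fv -2.1 0.6 gw 0.0108 M [ 0.33  0.3  -0.01] vel 0.16 yaw -21.43 down [ 1.1e-03 -3.0e-04 -1.0e+00]
```

Touched down exactly at the predicted height (TCP 0.107). Now I'll slide towards the post.

Call:
move_arm:
  plan:
    - [-1,0.1,-0.04,0,0]
    - [-1,0.2,-0.08,0,0]
    - [-1,0.28,-0.11,0,0]
    - [-1,0.36,-0.14,0,0]
    - [-1,0.42,-0.165,0,0]
    - [-1,0.47,-0.185,0,0]
    - [-1,0.5,-0.195,0,0]
    - [-1,0.5,-0.195,0,0]

```text
t: 14.38
eef_pos: [0.5219, -0.4171, 0.1073]
ee_rot: [[-0.931, -0.006, -0.366], [0.366, 0.004, -0.931], [0.007, -1.0, -0.001]]
force: [-6.6, 3.3, 10.6]
grip_width: 0.0107
```

```bash
python3 st.py
```

```text
14.3833 [ 0.52189 -0.41712  0.10728] F [-6.6  3.3 10.6] Fu,Fv -7.4 0.6 gw 0.0107 M [1.1  1.77 0.03] vel 0.23 yaw -21.47 down [-0.0064  0.0035 -1.    ]
```

The square moved only about 1.8 mm while the force rose, so I need to see whether that is the post or just friction.

Run:
```python
from h import *
im=arm.camera('wrist'); cv2.imwrite('pics/z12.png',cv2.resize(im[120:260,240:400],None,fx=5,fy=5,interpolation=cv2.INTER_CUBIC))
isc=arm.camera('scene'); cv2.imwrite('pics/scene5z.png',cv2.resize(isc[185:265,360:450],None,fx=8,fy=7,interpolation=cv2.INTER_CUBIC))
```

```text
(no output)
```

View pics/z12.png

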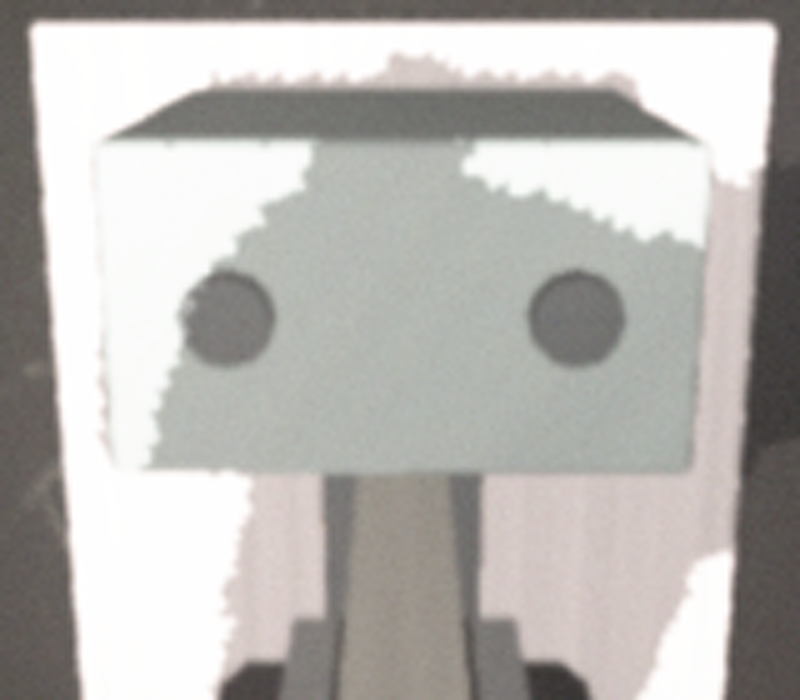

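View pics/scene5z.png

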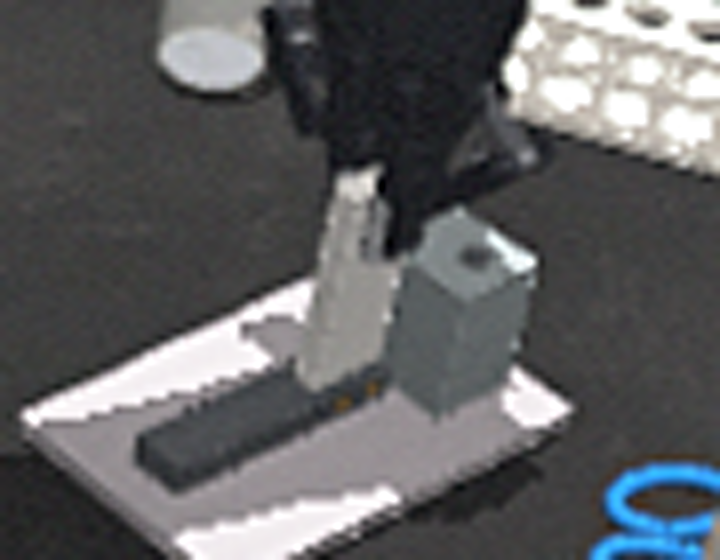

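Sideways, the blade midline (403 in the zoom) matches the post midline (403). The scene view shows a slim gap left, so it is friction under the stock. I'll ease the downward load and let it slide on.

Call:
move_arm:
  plan:
    - [-1,0,0,0.05,0]
    - [-1,0,0,0.1,0]
    - [-1,0,0,0.13,0]
    - [-1,0,0,0.16,0]
    - [-1,0,0,0.18,0]
    - [-1,0,0,0.2,0]
    - [-1,0,0,0.2,0]
    - [-1,0,0,0.2,0]

```text
t: 15.15
eef_pos: [0.525, -0.4181, 0.1072]
ee_rot: [[-0.931, -0.0, -0.365], [0.365, 0.0, -0.931], [0.0, -1.0, -0.0]]
force: [0.1, 0.9, -1.5]
grip_width: 0.0111
```

```bash
python3 st.py
```

```text
15.15 [ 0.52498 -0.41811  0.10723] F [ 0.1  0.9 -1.5] Fu,Fv -0.3 0.9 gw 0.0111 M [-0.01  0.13  0.03] vel 0.19 yaw -21.44 down [-1.e-04  4.e-04 -1.e+00]
```

Call:
move_arm:
  plan:
    - [-1,0.03,-0.01,0,0]
    - [-1,0.06,-0.02,0,0]
    - [-1,0.09,-0.035,0,0]
    - [-1,0.12,-0.045,0,0]
    - [-1,0.15,-0.06,0,0]
    - [-1,0.18,-0.07,0,0]
    - [-1,0.2,-0.08,0,0]
    - [-1,0.2,-0.08,0,0]

```text
t: 15.82
eef_pos: [0.5252, -0.4181, 0.1073]
ee_rot: [[-0.931, -0.004, -0.366], [0.366, 0.003, -0.931], [0.005, -1.0, -0.001]]
force: [-4.6, 2.6, -0.6]
grip_width: 0.011
```

```bash
python3 st.py
```

```text
15.8167 [ 0.5252  -0.41815  0.10735] F [-4.6  2.6 -0.6] Fu,Fv -5.2 0.7 gw 0.011 M [0.49 1.16 0.02] vel 0.11 yaw -21.45 down [-0.0039  0.0025 -1.    ]
```

Solid contact with the post: 5 N horizontally with almost no vertical load. Now pressing down.

Call:
move_arm:
  plan:
    - [-1,0,0,-0.05,0]
    - [-1,0,0,-0.1,0]
    - [-1,0,0,-0.15,0]
    - [-1,0,0,-0.2,0]
    - [-1,0,0,-0.25,0]
    - [-1,0,0,-0.3,0]
    - [-1,0,0,-0.32,0]
    - [-1,0,0,-0.32,0]

```text
t: 16.48
eef_pos: [0.5252, -0.4182, 0.1072]
ee_rot: [[-0.931, -0.003, -0.366], [0.366, 0.002, -0.931], [0.004, -1.0, -0.001]]
force: [-8.2, 4.5, 11.4]
grip_width: 0.0112
```

```bash
python3 st.py
```

```text
16.4833 [ 0.52524 -0.41823  0.10719] F [-8.2  4.5 11.4] Fu,Fv -9.3 1.2 gw 0.0112 M [1.19 1.9  0.02] vel 0.1 yaw -21.45 down [-0.003  0.002 -1.   ]
```

Call:
move_arm:
  plan:
    - [-1,0.02,-0.01,-0.02,0]
    - [-1,0.04,-0.015,-0.04,0]
    - [-1,0.06,-0.02,-0.06,0]
    - [-1,0.08,-0.03,-0.08,0]
    - [-1,0.1,-0.04,-0.1,0]
    - [-1,0.1,-0.04,-0.1,0]
    - [-1,0.1,-0.04,-0.1,0]
    - [-1,0.1,-0.04,-0.1,0]

```text
t: 17.15
eef_pos: [0.5253, -0.4182, 0.1072]
ee_rot: [[-0.931, -0.005, -0.366], [0.366, 0.003, -0.931], [0.006, -1.0, -0.001]]
force: [-12.0, 6.5, 16.1]
grip_width: 0.0112
```

```bash
python3 st.py
python3 - <<'E'
from h import *
s=arm.state();c=cam('wrist'); im=arm.camera('wrist'); cv2.imwrite('pics/w13.png',im);cv2.imwrite('pics/z13.png',cv2.resize(im[120:260,240:400],None,fx=5,fy=5,interpolation=cv2.INTER_CUBIC))
isc=arm.camera('scene'); cv2.imwrite('pics/scene6z.png',cv2.resize(isc[185:265,360:450],None,fx=8,fy=7,interpolation=cv2.INTER_CUBIC))
cv2.imwrite('pics/top6.png',arm.camera('top')); cv2.imwrite('pics/scene6.png',isc)
E
```

```text
17.15 [ 0.52525 -0.41823  0.10715] F [-12.    6.5  16.1] Fu,Fv -13.5 1.7 gw 0.0112 M [1.54 2.41 0.07] vel 0.11 yaw -21.46 down [-0.0048  0.0031 -1.    ]
```

View pics/z13.png

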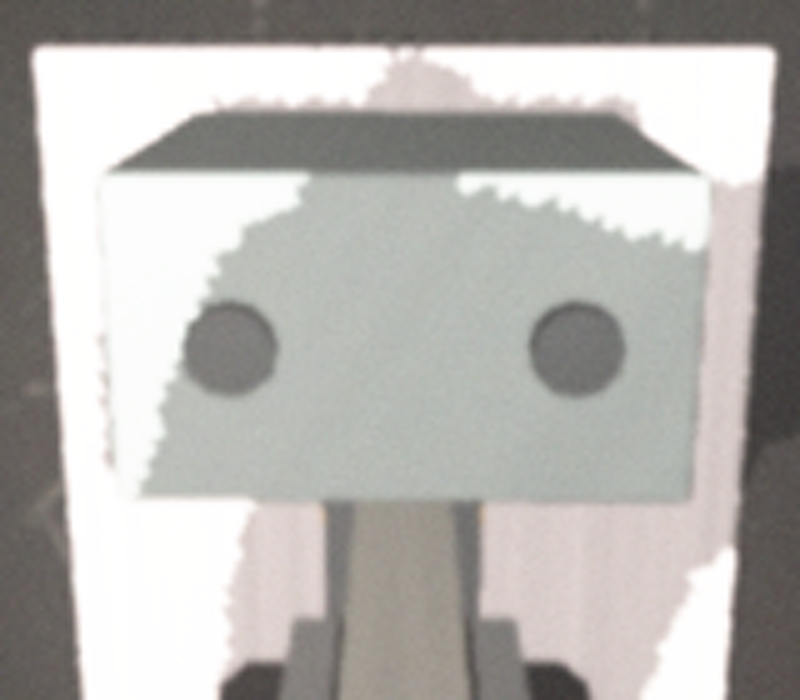

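View pics/scene6z.png

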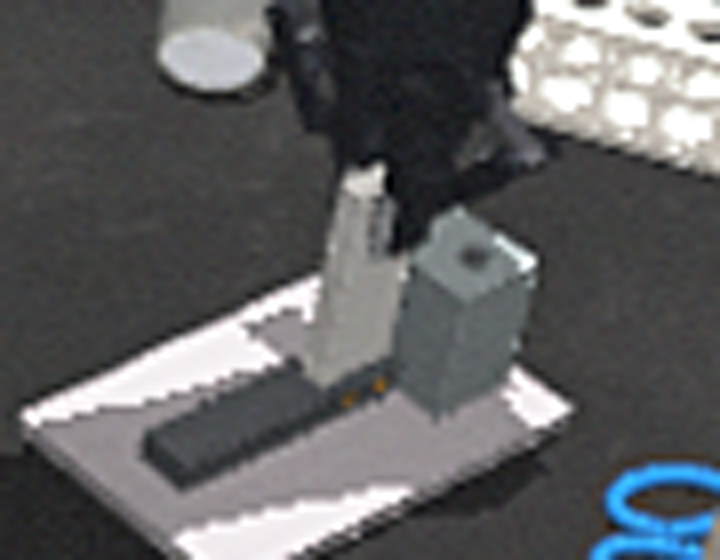

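View pics/top6.png

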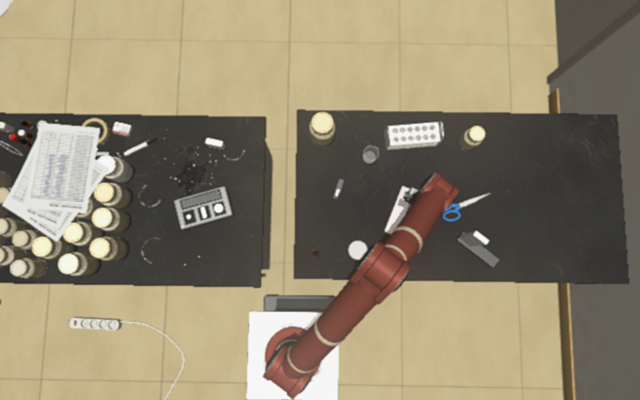

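The blade back meets the post and is centred: stock edges at 326 and 480, post edges at 113 and 693, both midlines at 403. The stock lies flat on the plate, and the bystanders are where they were. I'll hold for a moment to check that it's steady.

Call:
move_arm:
  plan:
    - [-1,0,0,0,0]
    - [-1,0,0,0,0]
    - [-1,0,0,0,0]
    - [-1,0,0,0,0]
    - [-1,0,0,0,0]
    - [-1,0,0,0,0]
    - [-1,0,0,0,0]
    - [-1,0,0,0,0]

```text
t: 17.97
eef_pos: [0.5252, -0.4183, 0.1072]
ee_rot: [[-0.931, -0.005, -0.366], [0.366, 0.003, -0.931], [0.006, -1.0, -0.001]]
force: [-12.2, 6.5, 16.5]
grip_width: 0.011
```

```bash
python3 st.py
python3 - <<'E'
from h import *
t0=cv2.imread('pics/top0.png').astype(int); t6=cv2.imread('pics/top6.png').astype(int)
for n,(x0,y0,x1,y1) in dict(beaker=(358,142,384,170),dish=(345,237,372,263),bottle=(308,245,326,262),readout=(170,180,236,232)).items():
    print(n,abs(t0-t6)[y0:y1,x0:x1].max(axis=2).mean().round(2),abs(t0-t6)[y0:y1,x0:x1].max())
E
```

```text
17.9667 [ 0.52524 -0.41825  0.10716] F [-12.2   6.5  16.5] Fu,Fv -13.7 1.6 gw 0.011 M [1.57 2.51 0.09] vel 0.09 yaw -21.46 down [-0.0048  0.003  -1.    ]
beaker 1.87 7
dish 18.85 167
bottle 2.39 7
readout 1.89 6
```

Run:
```python
from h import *
c=cam('top')
for n in ('top0','top6'):
    im=cv2.imread(f'pics/{n}.png'); blob(im,c,343,236,373,264,170,.013,60)
cv2.imwrite('pics/dish.png',cv2.resize(np.hstack([cv2.imread(f'pics/{n}.png')[225:270,335:380] for n in ('top0','top6')]),None,fx=8,fy=8,interpolation=cv2.INTER_CUBIC))
```

```text
area 257 [357.5 249.7] c [ 0.3734 -0.2281] size mm [63.9 65.5] ang 0.9
area 238 [357.  249.3] c [ 0.3761 -0.2253] size mm [57.6 66.1] ang 52.5
```

View pics/dish.png

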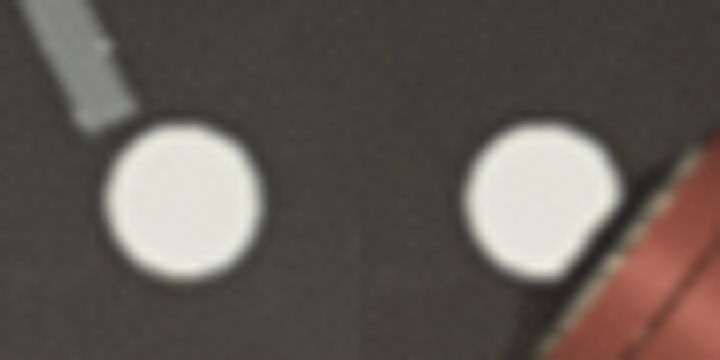

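The dish has not moved. It shows at the same place in both pictures, and the arm only covers its edge. Handing in.

```bash
python3 -c "
from cell import arm
print(arm.finish_job())"; python3 st.py
```

```text
the job is handed in; nothing more can be done
None
the job is handed in; nothing more can be done
```

I pressed the small, large and bar keys in that order, then gripped the middle-sized square by its blade and seated it in the corner of the stand. I handed the job in at about 18 s, still gripping and pressing. No verdict was reported.

- **Keys:** all three bottomed out, with the TCP at about 46 mm and 13–17 N, well above the 4 N spring.
- **Seating:** the stock touched the base plate at the expected height. The stock and post midlines matched in the wrist picture, and the blade met the post.
- **Final forces:** the arm held steady at about 16 N down and 14 N against the post, gripping at 90 N.
- **Bystanders:** the beaker and bottle look unchanged in the top view. The arm partly covered the dish in that picture, but its visible edge had not moved.

**Checks that disagreed:**
- The top and wrist cameras differed by about 3.5 mm sideways. I went mainly by the wrist camera, and the contacts agreed with it.
- The square stuck on the plate partway to the post. I eased the downward load, slid it on to touch the post, and pressed down again.
- Under the final push the tool leaned about 0.3°. I could not check the stock and blade faces for flatness that finely.

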